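# Count loose washers through the gate into the slot

### The job

Three brass washers lie loose on the blue counting board on the garage bench: sweep them one after the other through the gate between the two red posts, so that each ends lying wholly inside the slot behind the gate. Only push them along the board with the fingertips, never lift them, and leave the flange bolt standing on the board and the socket and the jar beside it where they are.

Things in the scene. Friction and masses are not known exactly. Their poses are not given: they have to be found in the camera images.
- board: Fixed blue sheet-metal counting board. Origin: on the bench (board's underside), under the middle of the gate mouth. Floor top at z = 4 mm. Open rimless field at x -120..120, y 0..200 mm; fence, gate and slot on the -y side. The aluminium fence fills y 0 to -10 mm, 14 mm tall above the floor, except for the gate.
- gate (a point): Middle of the gate mouth, on the floor (z = 4 mm) in the plane of the fence's field-side face; axes as the board's. The gate is 50 mm wide (x -25..25), between two round red posts 10 mm across and 16 mm tall, centred at x = +-30, y = -5 mm. Parts pass it towards -y.
- slot_end (a point): Middle of the slot's closed end, on the floor, 165 mm beyond the gate mouth along the board's -y. The slot is straight, 50 mm wide, with aluminium walls 8 mm thick and 14 mm tall above the floor, open above. Three washers in a row take 120 mm; one pushed in moves those before it along.
- washer0_center (a point): Centre (half-way up, 5 mm above the board's floor) of a loose flat brass washer: 40 mm outside diameter, 18 mm hole, 10 mm thick, about 75 g, lying flat on the board's field; the three are alike. z axis is its axis. It slides when pushed, with ordinary dry friction.
- washer1_center (a point): Centre (half-way up, 5 mm above the board's floor) of a loose flat brass washer: 40 mm outside diameter, 18 mm hole, 10 mm thick, about 75 g, lying flat on the board's field; the three are alike. z axis is its axis. It slides when pushed, with ordinary dry friction.
- washer2_center (a point): Centre (half-way up, 5 mm above the board's floor) of a loose flat brass washer: 40 mm outside diameter, 18 mm hole, 10 mm thick, about 75 g, lying flat on the board's field; the three are alike. z axis is its axis. It slides when pushed, with ordinary dry friction.
- bolt_mid (a point): Middle (22 mm up) of a loose flange bolt that stands head down on the board's field, in a place that changes: flange 30 mm across, dark head 13 mm tall in all, 12 mm shank upward, 45 mm tall in all. Not to be disturbed.
- socket_mid (a point): Middle (27 mm up) of a loose steel drive socket standing on the bench beside the slot, 32 mm across, 55 mm tall. Not to be disturbed.
- jar_mid (a point): Middle (27 mm up) of a loose small amber jar with a black cap standing on the bench beside the slot, 48 mm across, 55 mm tall. Not to be disturbed.
Not all that is in view belongs to the job. What is shaped like the part that bears washer2_center but white is not meant.

How it is judged:
By the outcome, as a careful person would: the job done as asked, in the order asked, and still so for the second after the job is handed in, with the robot touching nothing.
It also fails if it takes over 69 s, if anything falls off the work surface, if the arm or the gripper's body presses on something with over 40 N, if the wrist force passes 120 N, or if a joint passes its speed limit or range.

### The arm

A 6-joint arm with a two-finger parallel gripper is mounted at the origin on the work surface. World frame = base frame: x ahead of the robot, y to its left, z up, the work surface at z = 0. Lengths are in m, angles in degrees, forces in N, time in s.
With the tool pointing down it reaches from about 0.3 to 0.875 m from the base axis. Payload 4.2 kg.
Tool frame: the origin (TCP) lies on the centre line of the jaws, within the pads' length; the fingertips stand 11 mm ahead of it and the grasp point (between the pads) lies 8 mm behind it (ctrl.nose_length is the distance from the TCP to the fingertips, in m); z points along the fingers, y is the direction in which the jaws open and shut (so a half turn about z gives the same grasp; the last joint's range is limited). The gripper opens to 85 mm and grips with 20 to 120 N. Pads are 22 mm wide; open, the fingers measure 114 mm over their backs; the gripper's body (76 mm by 85 mm) begins 54 mm behind the grasp point. The pads swing forward as they close: fully open they stand 13 mm farther back than shut.
Start: joints at [-1.146, 18.312, 89.639, -0, 72.044, -1.146], TCP at [0.575, 0, 0.207] pointing down, gripper open.
Joint ranges: [-177.97, 177.97], [-48.28, 115.42], [12.27, 149.76], [-77.06, 257.06], [2.81, 150.46], [-146.56, 146.56]. Speed limits (degrees/s): [147.25, 147.25, 180, 180, 180, 180].

### API

Orientations are given as a 3x3 rotation matrix whose columns are the frame's x, y, z axes.
In Python, from bench import monitor, eyes, ticket, ctrl gives the robot as it stands. The module is installed in compiled form; this text tells all that it offers.
- The arm moves only by the shell command python3 -m pendant 'ROWS'. ROWS is JSON, a list that holds one entry, the list of rows, each a list of 7 numbers: the finger opening in cm, from 0 to 8.54, then the shift along the tool's x, y, z in cm, then the turn, a rotation vector about the tool's x, y, z in rad. In form: [[[fingers, tx, ty, tz, wx, wy, wz], ...]]. A call has 1 to 5 rows; each row is the pose to reach, as a shift and turn from the pose commanded when the call began, along the tool's axes at that moment; what a row does not reach only later rows make up. A row lasts 1/12 s, in which the tool goes at most 41.7 mm and 7.16 degrees, less where a joint would pass 70% of its speed; a pose out of reach is approached as far as the arm can. A call with a gripper value outside its range is refused whole. The fingers move at their own pace and stop on an object; the grip force is fixed at half the most. Time passes only in rows, so rows that repeat a pose let the fingers close. It gives the time, the measured TCP pose, the force and the opening at its end, in the units of the state.
- monitor.read_state(): the state, without advancing time (a new reading comes with each control period).
- eyes.read_camera(name): name is "scene" or "side" or "wrist"; returns the picture (400x640x3 uint8, blue, green, red); there is no depth.
- eyes.get_calibration(name): a dict with "camera_matrix" (3x3 intrinsics, pixels), "dist" ([k1, k2, p1, p2, k3] as OpenCV has them; the pictures are not rectified), "origin" and "rotation" of the camera in the world. Camera axes: x right, y up, looking along -z (the intrinsics and any distortion apply to the point x, -y, -z); pixel columns grow to the right and rows downward; lengths in m; the calibration is good to about 2 mm. A picture is of the moment at which its call begins: read the wrist's pose just before it. get_calibration takes no time and is no camera call; for the wrist camera it gives the pose at the moment of the call.
- ticket.job_done(): hands the job in, once; it reports no verdict.
The state is a dict: "t": time; "joint_positions": joint angles; "qd": joint speeds; "joint_efforts": joint torques, N m; "tcp_pos": TCP position; "ee_rot": TCP orientation; "force": force on the tool from outside, world axes, zero at the start; "wrist_torque": the same for the moment, N m; "finger_gap": opening from 0.0 (shut) to 1.0 (fully open).
Only numpy, scipy, OpenCV 4.12 (cv2) and the standard library are available. Lean on these libraries where they do the work, as an engineer would, in place of code of your own. Each camera call takes 0.05 s, during which the arm holds its last target. There are 200 camera calls.

## Working session

There is one attempt and no reset: what is moved stays moved. The work goes in short steps, Python scripts to look and compute and a shell command to move; the robot and the scene stay as the last step left them, time stands still between calls to the robot, and variables do not carry over. Pictures are saved under pics/ and viewed, about 8 in all and at most 12, crops included, and the job is handed in when it is done.

```bash
mkdir -p pics
python3 - <<'E'
from bench import monitor, eyes, ctrl
import cv2
s=monitor.read_state();print(s['t'],s['tcp_pos'],s['ee_rot'],s['finger_gap'],ctrl.nose_length)
for n in('scene','side'):
    cv2.imwrite(f'pics/{n}0.png',eyes.read_camera(n))
    c=eyes.get_calibration(n);print(n,c)
E
```

```text
0.0 [ 5.74469497e-01 -1.41027937e-05  2.06191169e-01] [[ 2.30712478e-05  9.99998393e-01 -1.79241777e-03]
 [ 1.00000000e+00 -2.30541886e-05  9.53807653e-06]
 [ 9.49673847e-06 -1.79241799e-03 -9.99998394e-01]] 0.9957194979864568 0.011
scene {'camera_matrix': array([[376.69297576,   0.        , 321.87655535],
       [  0.        , 376.69297576, 194.09080755],
       [  0.        ,   0.        ,   1.        ]]), 'dist': array([-0.03340227,  0.        ,  0.        ,  0.        ,  0.        ]), 'origin': array([ 1.06257167, -0.15432652,  0.43537766]), 'rotation': array([[ 0.34048843, -0.53859109,  0.77070569],
       [ 0.94000947,  0.17649849, -0.29194261],
       [ 0.0212093 ,  0.82387373,  0.56637642]])}
side {'camera_matrix': array([[466.54810973,   0.        , 306.03804535],
       [  0.        , 466.54810973, 197.68742864],
       [  0.        ,   0.        ,   1.        ]]), 'dist': array([-0.13255316,  0.        ,  0.        ,  0.        ,  0.        ]), 'origin': array([ 0.1485951 , -0.40028838,  0.65250655]), 'rotation': array([[ 0.73627071,  0.48571727, -0.47115197],
       [-0.6766302 ,  0.51941138, -0.52190363],
       [-0.00877591,  0.703058  ,  0.71107835]])}
```

View pics/scene0.png

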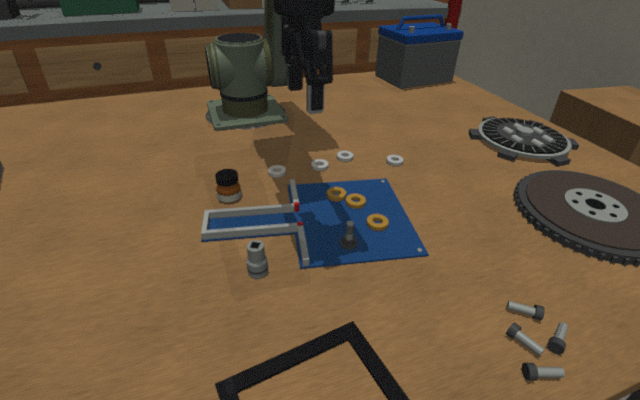

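View pics/side0.png

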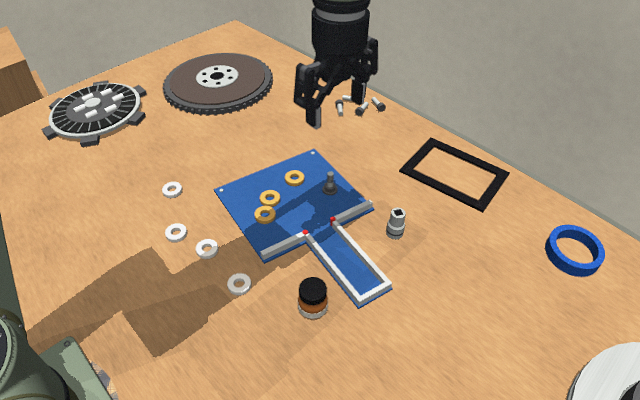

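The three brass washers are on the board: side view (295,177), (270,198), (265,214). The white ones at (172,189), (176,232), (207,248) and (239,284) lie off the board and aren't meant. The bolt is at (330,183), with the posts at (306,233) and (333,219). I'll confirm in an enlarged crop.

Run:
```python
import cv2
a=cv2.imread('pics/side0.png')[140:310,200:410]
cv2.imwrite('pics/sc.png',cv2.resize(a,None,fx=3.5,fy=3.5,interpolation=cv2.INTER_CUBIC))
a=cv2.imread('pics/scene0.png')[150:280,190:430]
cv2.imwrite('pics/cc.png',cv2.resize(a,None,fx=3.3,fy=3.3,interpolation=cv2.INTER_CUBIC))
```

```text
(no output)
```

View pics/sc.png

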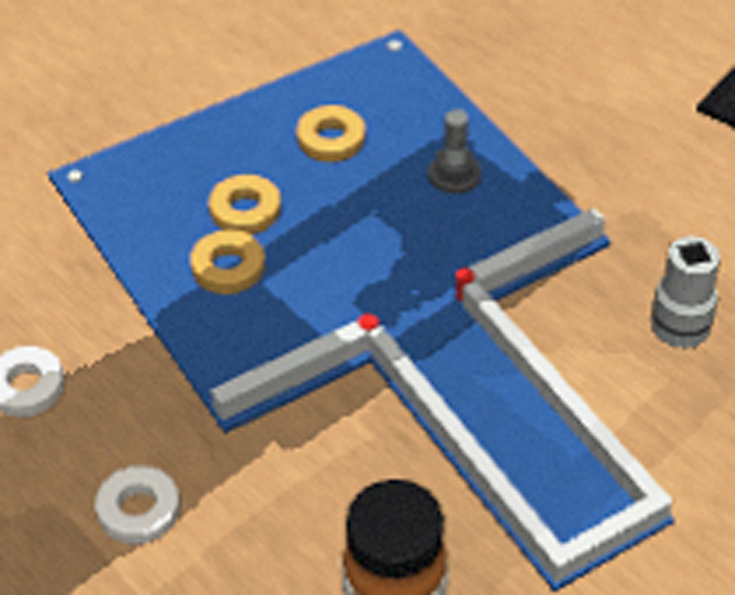

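View pics/cc.png

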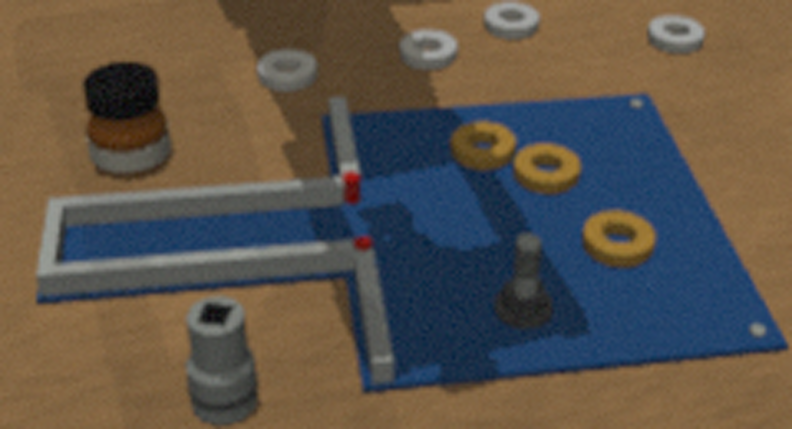

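```bash
cat > h.py <<'E'
import numpy as np,cv2,json
from bench import monitor,eyes
from scipy.optimize import least_squares
def ray(n,u,v,cal=None):
    c=cal or eyes.get_calibration(n)
    p=cv2.undistortPoints(np.array([[[u,v]]],float),c['camera_matrix'],c['dist'])[0,0]
    return np.array(c['origin']),np.array(c['rotation'])@np.array([p[0],-p[1],-1])
def at(n,u,v,z,cal=None):
    o,d=ray(n,u,v,cal);return (o+d*(z-o[2])/d[2])[:2]
def proj(P,c):
    q=(np.atleast_2d(P)-c['origin'])@np.array(c['rotation']);q=q*[1,-1,-1]
    return cv2.projectPoints(q,np.zeros(3),np.zeros(3),c['camera_matrix'],c['dist'])[0][:,0]
S=lambda u,v:(200+u/3.5,140+v/3.5)
C=lambda u,v:(190+u/3.3,150+v/3.3)
def R2(a):return np.array([[np.cos(a),-np.sin(a)],[np.sin(a),np.cos(a)]])
def w2b(p):
    b=json.load(open('board.json'));return R2(b[2]).T@(np.array(p)-b[:2])
def b2w(p):
    b=json.load(open('board.json'));return R2(b[2])@np.array(p)+b[:2]
E
python3 - <<'E'
from h import *
L=[('side',S(368,322),-30,-5,20),('side',S(465,272),30,-5,20),('side',S(400,31),120,200,4),('side',S(50,174),-120,200,4),('side',S(672,500),33,-173,18),('side',S(555,560),-33,-173,18),
('scene',C(363,241),30,-5,20),('scene',C(352,178),-30,-5,20),('scene',C(650,96),-120,200,4),('scene',C(785,347),120,200,4),('scene',C(40,275),33,-173,18),('scene',C(55,200),-33,-173,18)]
A=np.array([at(n,*p,z/1e3) for n,p,x,y,z in L]);B=np.array([[x,y] for *_,x,y,z in L])/1e3
best=min((least_squares(lambda q:(B@R2(q[2]).T+q[:2]-A).ravel(),[.6,0,a],loss='soft_l1',f_scale=.003) for a in (0,1.5,3,-1.5)),key=lambda r:r.cost)
q=best.x;print(q,np.degrees(q[2]));print(np.round(1e3*(B@R2(q[2]).T+q[:2]-A),1).tolist())
json.dump(q.tolist(),open('board.json','w'))
for nm,s,c,z in [('A',(331,128),(619,232),.014),('B',(245,197),(547,163),.014),('C',(228,256),(483,141),.014),('boltbase',(455,180),(525,308),.004),('bolttop',(457,117),(528,240),.049),('socktop',(694,252),(217,314),.055),('jartop',(395,512),(121,80),.055)]:
    a=at('side',*S(*s),z);b=at('scene',*C(*c),z)
    print(nm,a.round(4),b.round(4),'board mm',(1e3*w2b(a)).round(1),(1e3*w2b(b)).round(1))
w=eyes.get_calibration('wrist');s=monitor.read_state();print(w['camera_matrix'][0,0],w['origin']-s['tcp_pos'],w['rotation'].round(2))
E
```

```text
[5.41142476e-01 2.58714120e-03 6.09104524e+00] 348.9911849780628
[[2.3, 1.6], [1.0, -0.6], [4.2, 2.2], [2.4, 4.0], [1.2, 0.4], [-0.1, -2.2], [0.2, -1.0], [-2.5, -0.4], [-4.1, 0.4], [-0.8, 1.9], [-1.0, -2.4], [-3.4, -3.7]]
A [0.5953 0.1282] [0.599 0.13 ] board mm [ 29.2 133.7] [ 32.4 136.1]
B [0.5233 0.1188] [0.5268 0.1193] board mm [-39.7 110.6] [-36.4 111.8]
C [0.4884 0.0906] [0.4937 0.0919] board mm [-68.6  76.4] [-63.7  78.6]
boltbase [0.6247 0.0561] [0.6293 0.0617] board mm [71.8 68.5] [75.2 74.8]
bolttop [0.6271 0.0587] [0.6289 0.0604] board mm [73.7 71.5] [75.1 73.5]
socktop [ 0.6387 -0.0982] [ 0.6401 -0.097 ] board mm [115.  -80.3] [116.2 -78.9]
jartop [ 0.4237 -0.1085] [ 0.425  -0.1089] board mm [ -94.  -131.5] [ -92.7 -131.6]
314.94296824063315 [0.00019148 0.07764502 0.16691372] [[ 1.   -0.    0.  ]
 [-0.    0.95  0.3 ]
 [-0.   -0.3   0.95]]
```

```bash
python3 -m pendant '[[[2.4,3,0,0,0,0,0.096],[2.4,3,0,0,0,0,0.192],[2.4,3,0,0,0,0,0.192],[2.4,3,0,0,0,0,0.192]]]'
python3 - <<'E'
from h import *
s=monitor.read_state();c=eyes.get_calibration('wrist');im=eyes.read_camera('wrist')
print(s['t'],s['finger_gap'],w2b(s['tcp_pos'][:2])*1e3,s['tcp_pos'][2])
np.savez('w1.npz',**{k:np.array(v) for k,v in c.items()})
cv2.imwrite('pics/w1.png',im)
for P in [(0,0),(-120,200),(31,135),(-38,111),(-66,77)]: print(P,proj([*b2w(np.array(P)/1e3),.014],c).round())
E
```

```text
t: 0.43
tcp_pos: [0.5748, 0.03, 0.2066]
ee_rot: [[0.188, 0.982, -0.001], [0.982, -0.188, -0.0], [-0.001, -0.001, -1.0]]
force: [0.1, 0.2, -0.4]
finger_gap: 0.451
0.4333 0.4508648973173677 [27.78667328 33.29541972] 0.20664482280222388
(0, 0) [[295. 198.]]
(-120, 200) [[175.  12.]]
(31, 135) [[321.  78.]]
(-38, 111) [[258. 101.]]
(-66, 77) [[235. 133.]]
```

View pics/w1.png

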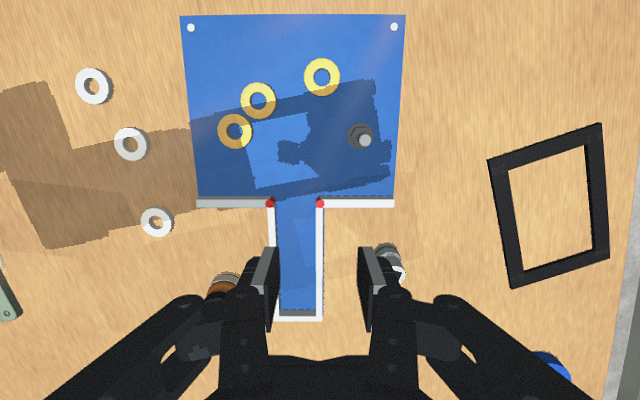

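The wrist view agrees with the estimates to about 2 px: washers at (321,77), (258,100), (235,131), bolt at (362,138), posts at (270,203) and (320,203). Next I go behind washer A.

```bash
python3 -m pendant '[[[2.4,4,0.1,0,0,0,0],[2.4,8,0.2,2,0,0,0],[2.4,12,0.3,5,0,0,0],[2.4,14.2,0.3,8,0,0,0],[2.4,14.2,0.3,11.5,0,0,0]]]'
python3 -m pendant '[[[2.4,0,0,3,0,0,0],[2.4,0,0,6,0,0,0],[2.4,0,0,7.1,0,0,0],[2.4,0,0,7.1,0,0,0]]]'
python3 - <<'E'
from h import *
s=monitor.read_state();c=eyes.get_calibration('wrist')
print(s['t'],s['finger_gap'],w2b(s['tcp_pos'][:2])*1e3,s['tcp_pos'][2],s['force'])
cv2.imwrite('pics/w2.png',eyes.read_camera('wrist'))
E
```

```text
t: 0.9
tcp_pos: [0.6078, 0.173, 0.0928]
ee_rot: [[0.187, 0.982, 0.007], [0.982, -0.187, 0.003], [0.005, 0.006, -1.0]]
force: [1.6, -0.4, 0.6]
finger_gap: 0.282
t: 1.23
tcp_pos: [0.6029, 0.1677, 0.0179]
ee_rot: [[0.19, 0.982, -0.006], [0.982, -0.19, -0.002], [-0.003, -0.006, -1.0]]
force: [-0.1, 0.2, 0.2]
finger_gap: 0.278
1.2333 0.27845195778928455 [ 29.13383354 173.90009799] 0.017922780185804822 [-0.09420302  0.20617819  0.16908462]
```

View pics/w2.png

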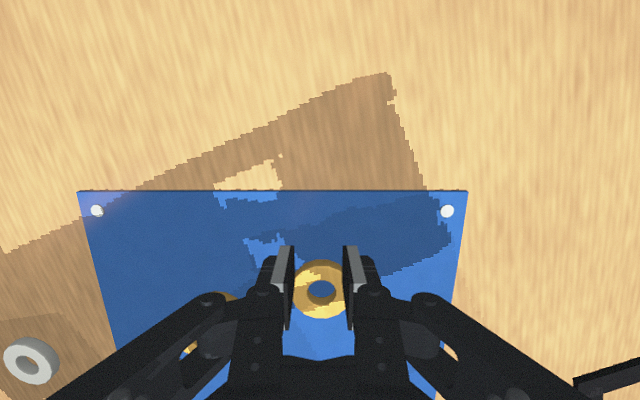

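Pads sit behind washer A, which is centred between them at (319,290). Pushing it towards the gate.

```bash
python3 -m pendant '[[[2.4,-1.2,0,0,0,0,0],[2.4,-2.4,-0.3,0,0,0,0],[2.4,-3.6,-0.6,0,0,0,0],[2.4,-4.8,-0.95,0,0,0,0],[2.4,-6,-1.25,0,0,0,0]]]'
python3 -m pendant '[[[2.4,-1.2,-0.3,0,0,0,0],[2.4,-2.4,-0.6,0,0,0,0],[2.4,-3.6,-0.95,0,0,0,0],[2.4,-4.8,-1.25,0,0,0,0],[2.4,-5.4,-1.5,0,0,0,0]]]'
python3 -m pendant '[[[1.2,-0.4,0,0,0,0,0],[1.2,-0.4,0,0,0,0,0],[1.2,-0.4,0,0,0,0,0]]]'
cat > look.py <<'E'
import sys
from h import *
s=monitor.read_state()
print(s['t'],s['finger_gap']*8.5,w2b(s['tcp_pos'][:2])*1e3,s['tcp_pos'][2],s['force'])
k=sys.argv[1]
for n in('side','scene'):
    im=eyes.read_camera(n);x,y,f=(200,140,3) if n=='side' else (190,150,3)
    cv2.imwrite(f'pics/{n}{k}.png',im)
    h=cv2.cvtColor(im,cv2.COLOR_BGR2HSV);m=cv2.inRange(h,(14,90,60),(30,255,255))
    # keep brass only inside board outline
    b=np.array([[-120,200],[120,200],[120,-10],[33,-10],[33,-173],[-33,-173],[-33,-10],[-120,-10]])/1e3
    poly=proj(np.array([[*b2w(p),.010] for p in b]),eyes.get_calibration(n)).astype(np.int32)
    q=np.zeros_like(m);cv2.fillPoly(q,[poly],255);m&=q
    N,_,st,ce=cv2.connectedComponentsWithStats(m)
    for i in range(1,N):
        if st[i,4]>25: print(n,st[i].tolist(),(1e3*w2b(at(n,*ce[i],.011))).round(1))
E
python3 look.py 1
```

```text
t: 1.7
tcp_pos: [0.5808, 0.1107, 0.0221]
ee_rot: [[0.191, 0.982, 0.001], [0.982, -0.191, 0.0], [0.0, 0.001, -1.0]]
force: [0.0, 0.1, 0.1]
finger_gap: 0.279
t: 2.12
tcp_pos: [0.5554, 0.0605, 0.021]
ee_rot: [[0.192, 0.981, -0.001], [0.981, -0.192, -0.0], [-0.0, -0.001, -1.0]]
force: [-0.6, -0.5, 0.1]
finger_gap: 0.28
t: 2.37
tcp_pos: [0.5559, 0.0583, 0.0211]
ee_rot: [[0.191, 0.982, 0.001], [0.982, -0.191, 0.0], [0.0, 0.001, -1.0]]
force: [-0.2, 0.0, 0.3]
finger_gap: 0.139
2.3667 1.1779882981599394 [ 3.88117984 57.4825357 ] 0.02106936428478684 [-0.20875629  0.02720675  0.33410876]
side [329, 160, 39, 40, 131] [116.9  76.2]
side [213, 164, 55, 24, 183] [-63.8 198.3]
side [255, 190, 25, 34, 508] [-56.3  92.4]
scene [349, 175, 81, 77, 227] [-28.9 182.9]
scene [296, 179, 31, 5, 67] [-117.6   33.3]
scene [341, 189, 25, 20, 275] [-41.3 107.5]
scene [367, 214, 21, 17, 269] [ 33.2 135.3]
```

The tips rode over washer A and it didn't move: z rose to 21 mm and the pads swing back with opening. I'll probe the floor here with the fingers at 2.4 cm.

```bash
python3 -m pendant '[[[2.4,0,0,0,0,0,0],[2.4,0,0,0,0,0,0],[2.4,0,0,0.3,0,0,0],[2.4,0,0,0.3,0,0,0]]]'
for i in 1 2 3; do echo; done
python3 -m pendant '[[[2.4,0,0,0.2,0,0,0],[2.4,0,0,0.2,0,0,0]]]'
python3 -m pendant '[[[2.4,0,0,0.2,0,0,0],[2.4,0,0,0.2,0,0,0]]]'
```

```text
t: 2.8
tcp_pos: [0.5553, 0.0584, 0.0175]
ee_rot: [[0.19, 0.982, -0.001], [0.982, -0.19, -0.0], [-0.0, -0.001, -1.0]]
force: [-0.3, 0.0, 0.3]
finger_gap: 0.284



t: 2.97
tcp_pos: [0.5553, 0.0583, 0.0156]
ee_rot: [[0.191, 0.982, -0.001], [0.982, -0.191, -0.0], [-0.0, -0.001, -1.0]]
force: [-0.0, -1.1, 0.2]
finger_gap: 0.282
t: 3.13
tcp_pos: [0.5554, 0.0582, 0.0137]
ee_rot: [[0.191, 0.982, -0.0], [0.982, -0.191, -0.0], [-0.0, -0.0, -1.0]]
force: [-0.1, 0.1, 0.1]
finger_gap: 0.282
```

```bash
python3 -m pendant '[[[2.4,0,0,-4,0,0,0],[2.4,4,0.9,-6,0,0,0],[2.4,8,1.9,-6,0,0,0],[2.4,11.8,2.8,-5,0,0,0],[2.4,11.8,2.8,-2,0,0,0]]]'
python3 -m pendant '[[[2.4,0,0,2,0,0,0],[2.4,0,0,2,0,0,0],[2.4,0,0,2,0,0,0]]]'
python3 look.py 2
```

```text
t: 3.55
tcp_pos: [0.6133, 0.1759, 0.0391]
ee_rot: [[0.188, 0.982, 0.017], [0.982, -0.188, 0.007], [0.01, 0.015, -1.0]]
force: [0.6, 0.4, 0.4]
finger_gap: 0.28
t: 3.8
tcp_pos: [0.6047, 0.1685, 0.0131]
ee_rot: [[0.191, 0.982, -0.003], [0.982, -0.191, -0.001], [-0.001, -0.002, -1.0]]
force: [-0.5, 0.5, 0.6]
finger_gap: 0.278
3.8 2.365370778294771 [ 30.66942587 175.03240303] 0.013075125409781785 [-0.46698232  0.5285703   0.64657967]
side [295, 145, 73, 55, 242] [111.5 123.6]
side [281, 155, 11, 6, 27] [ 45.1 197.8]
side [213, 160, 65, 28, 215] [-53.  198.3]
side [285, 170, 19, 16, 227] [ 28.2 134.2]
side [255, 190, 25, 34, 514] [-56.4  92.5]
scene [296, 175, 98, 13, 234] [-115.9  110. ]
scene [327, 187, 39, 22, 439] [-49.8  95.8]
scene [367, 214, 21, 17, 271] [ 33.2 135.4]
scene [407, 214, 23, 38, 70] [ 73.  198.9]
```

```bash
python3 -m pendant '[[[2.4,-1,0,0,0,0,0],[2.4,-2,-0.2,0,0,0,0],[2.4,-3,-0.5,0,0,0,0],[2.4,-4,-0.75,0,0,0,0],[2.4,-5,-1,0,0,0,0]]]'
python3 look.py 3
```

```text
t: 4.32
tcp_pos: [0.5856, 0.12, 0.0145]
ee_rot: [[0.192, 0.981, 0.0], [0.981, -0.192, -0.0], [0.0, 0.0, -1.0]]
force: [-0.8, 0.8, -0.2]
finger_gap: 0.28
4.3167 2.3821837296942734 [ 21.16752675 123.77743596] 0.014511286688790218 [-0.79593302  0.8275593  -0.23361273]
side [315, 146, 53, 54, 186] [117.  102.3]
side [213, 162, 62, 26, 205] [-56.2 198.3]
side [285, 170, 19, 16, 202] [ 29.  132.6]
side [255, 190, 25, 34, 511] [-56.3  92.5]
scene [296, 177, 67, 7, 153] [-117.7   73.9]
scene [392, 185, 38, 67, 123] [ 36.1 198.7]
scene [327, 187, 38, 21, 418] [-50.7  94.2]
scene [367, 214, 21, 17, 273] [ 33.2 135.3]
```

Run:
```python
import cv2
a=cv2.imread('pics/side3.png')[110:250,220:380];b=cv2.imread('pics/scene3.png')[140:280,300:460]
cv2.imwrite('pics/c3.png',cv2.resize(cv2.hconcat([a,b]),None,fx=2.5,fy=2.5,interpolation=cv2.INTER_CUBIC))
```

```text
(no output)
```

View pics/c3.png

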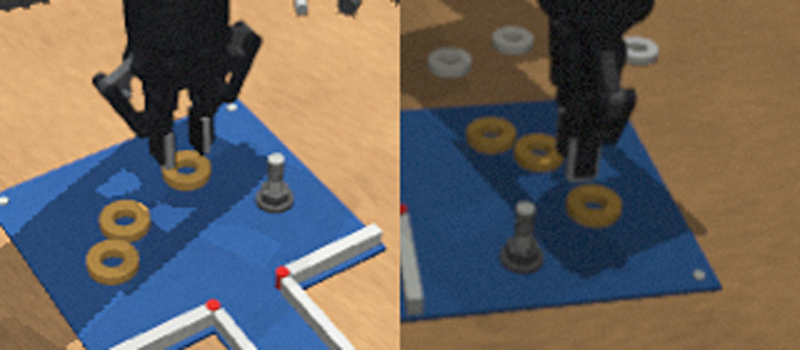

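Run:
```python
from h import *
for n in('side','scene'):
  c=eyes.get_calibration(n)
  for z in(.005,.015,.025,.035):
    P=[[*b2w([(21+a)/1e3,(124+b)/1e3]),z] for a in(-19,19) for b in(-11,11)]
    p=proj(P,c); p=(p-([220,110] if n=='side' else [300,140]))*2.5+([0,0] if n=='side' else [400,0])
    print(n,z,p.round().astype(int).tolist())
```

```text
side 0.005 [[170, 202], [157, 186], [211, 185], [197, 169]]
side 0.015 [[170, 193], [156, 177], [211, 175], [197, 160]]
side 0.025 [[170, 184], [156, 168], [211, 166], [197, 151]]
side 0.035 [[169, 175], [155, 158], [211, 157], [197, 141]]
scene 0.005 [[552, 188], [580, 185], [564, 220], [594, 217]]
scene 0.015 [[553, 177], [581, 175], [566, 209], [595, 206]]
scene 0.025 [[554, 166], [583, 164], [567, 198], [597, 195]]
scene 0.035 [[555, 155], [584, 153], [568, 187], [599, 184]]
```

```bash
python3 -m pendant '[[[2.4,3,0,-0.5,0,0,0],[2.4,4.8,0,-0.3,0,0,0],[2.4,4.8,0,0.2,0,0,0],[2.4,4.8,0,0.2,0,0,0]]]'
python3 -m pendant '[[[2.4,0,0,0.2,0,0,0],[2.4,0,0,0.2,0,0,0]]]'
python3 -m pendant '[[[2.4,0,0,0.15,0,0,0],[2.4,0,0,0.15,0,0,0]]]'
python3 - <<'E'
from h import *
im=eyes.read_camera('side');cv2.imwrite('pics/s4f.png',im)
a=im[90:220,240:360]; b=eyes.read_camera('scene')[120:250,320:440]
cv2.imwrite('pics/c4.png',cv2.resize(cv2.hconcat([a,b]),None,fx=3.3,fy=3.3,interpolation=cv2.INTER_CUBIC))
E
```

```text
t: 4.75
tcp_pos: [0.5948, 0.1691, 0.0111]
ee_rot: [[0.189, 0.982, -0.001], [0.982, -0.189, -0.001], [-0.001, -0.001, -1.0]]
force: [-0.2, -1.0, -0.3]
finger_gap: 0.284
t: 4.92
tcp_pos: [0.5947, 0.1678, 0.0094]
ee_rot: [[0.191, 0.982, -0.001], [0.982, -0.191, -0.001], [-0.001, -0.001, -1.0]]
force: [-0.7, 0.1, -0.5]
finger_gap: 0.28
t: 5.08
tcp_pos: [0.5951, 0.168, 0.0083]
ee_rot: [[0.192, 0.981, -0.0], [0.981, -0.192, -0.0], [-0.0, -0.0, -1.0]]
force: [-0.7, -0.9, 0.6]
finger_gap: 0.286
```

View pics/c4.png

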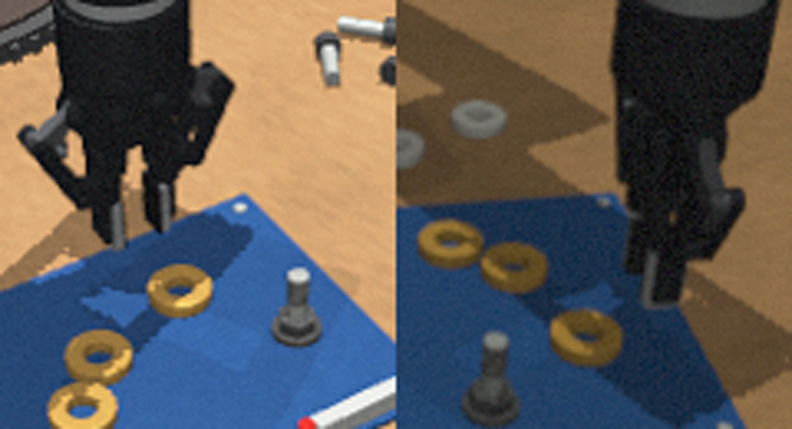

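Run:
```python
from h import *
def tri(a,b):
    o1,d1=ray('side',*a);o2,d2=ray('scene',*b)
    t=np.linalg.lstsq(np.c_[d1,-d2],o2-o1,rcond=None)[0]
    p,q=o1+t[0]*d1,o2+t[1]*d2;m=(p+q)/2
    print(w2b(m[:2])*1e3,m[2]*1e3,'miss',1e3*np.linalg.norm(p-q))
tri((290.3,159.7),(402,212.4)); tri((290.3,159.7),(396,212.4)); tri((275.8,164.8),(391,203))
s=monitor.read_state();print(w2b(s['tcp_pos'][:2])*1e3,s['tcp_pos'][2])
# pixel size of A known: check vs washer top
```

```text
[ 40.03941045 173.62104618] 29.929291511765737 miss 9.426685845606311
[ 37.95727395 165.74558593] 32.4016894979976 miss 1.81526212164836
[  5.92460019 167.6991603 ] 30.840160830533925 miss 0.5278306340367911
[ 21.56645046 172.8803508 ] 0.008518763689935815
```

Triangulated, the tips are about 30 mm up while the state says the TCP is at 8.5 mm. The reported z doesn't match the pictures, so I'll lower in steps behind the washer and watch the force.

```bash
python3 -m pendant '[[[2.4,0,0,0.4,0,0,0],[2.4,0,0,0.4,0,0,0]]]' | grep -E 'tcp_pos|force'
python3 -m pendant '[[[2.4,0,0,0.3,0,0,0],[2.4,0,0,0.3,0,0,0]]]'| grep -E 'tcp_pos|force'
python3 -m pendant '[[[2.4,0,0,0.3,0,0,0],[2.4,0,0,0.3,0,0,0]]]'| grep -E 'tcp_pos|force'
python3 - <<'E'
from h import *
print(eyes.get_calibration('wrist')['origin']-monitor.read_state()['tcp_pos'])
E
```

```text
tcp_pos: [0.595, 0.1684, 0.004]
force: [-0.3, -1.1, 0.6]
tcp_pos: [0.595, 0.1686, 0.001]
force: [0.1, -0.5, 0.4]
tcp_pos: [0.595, 0.1686, -0.002]
force: [-0.6, 0.5, -0.3]
[0.01479865 0.07627119 0.16687608]
```

```bash
python3 -m pendant '[[[2.4,0,0,0.3,0,0,0],[2.4,0,0,0.6,0,0,0],[2.4,0,0,0.6,0,0,0]]]' | grep -E 'tcp_pos|force'
python3 -m pendant '[[[2.4,0,0,0.2,0,0,0],[2.4,0,0,0.2,0,0,0]]]'| grep -E 'tcp_pos|force'
python3 -m pendant '[[[2.4,0,0,0.2,0,0,0],[2.4,0,0,0.2,0,0,0]]]'| grep -E 'tcp_pos|force'
python3 - <<'E'
from h import *
im=eyes.read_camera('side')
a=im[90:220,240:360]; b=eyes.read_camera('scene')[120:250,320:440]
cv2.imwrite('pics/c5.png',cv2.resize(cv2.hconcat([a,b]),None,fx=3.3,fy=3.3,interpolation=cv2.INTER_CUBIC))
E
```

```text
tcp_pos: [0.5949, 0.1686, -0.0082]
force: [-0.6, -0.6, 0.5]
tcp_pos: [0.5952, 0.1686, -0.0098]
force: [0.1, -0.0, -0.2]
tcp_pos: [0.5952, 0.1686, -0.0117]
force: [-0.8, -0.5, 0.3]
```

View pics/c5.png

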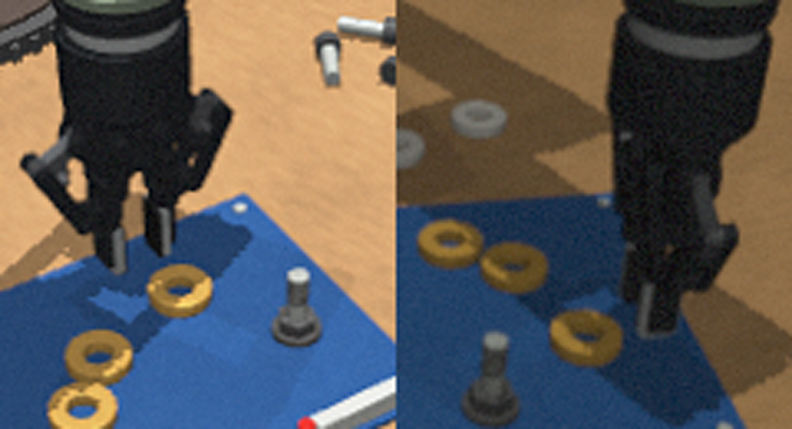

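```bash
python3 -m pendant '[[[2.4,0,0.5,0.2,0,0,0],[2.4,0,0.95,0.3,0,0,0],[2.4,0,0.95,0.3,0,0,0]]]' | grep -E 'tcp_pos|force'
python3 -m pendant '[[[2.4,-1,0,0,0,0,0],[2.4,-2,-0.1,0,0,0,0],[2.4,-3,-0.4,0,0,0,0],[2.4,-3,-0.4,0,0,0,0]]]'| grep -E 'tcp_pos|force'
python3 look.py 6
```

```text
tcp_pos: [0.606, 0.1667, -0.0146]
force: [0.7, -1.3, -0.3]
tcp_pos: [0.5932, 0.1358, -0.0146]
force: [-0.3, -0.5, -0.6]
6.95 2.4080860782643434 [ 25.69390375 140.66173791] -0.014624026684737487 [-0.3323362  -0.49349354 -0.58636651]
side [315, 146, 53, 54, 186] [117.  102.3]
side [213, 164, 57, 24, 189] [-61.7 198.3]
side [288, 177, 20, 17, 236] [ 23.  111.1]
side [255, 190, 25, 34, 513] [-56.4  92.4]
scene [296, 176, 74, 8, 169] [-117.8   82.3]
scene [327, 187, 39, 22, 437] [-50.   95.6]
scene [402, 203, 28, 49, 94] [ 57.9 198.7]
scene [354, 213, 21, 17, 268] [ 28.3 112.3]
```

Now it moves: A is at about (25,111) in the board frame with the TCP 29 mm behind it.

```bash
python3 -m pendant '[[[2.4,-1,-0.3,0,0,0,0],[2.4,-2,-0.6,0,0,0,0],[2.4,-3,-0.9,0,0,0,0],[2.4,-4,-1.2,0,0,0,0],[2.4,-5,-1.5,0,0,0,0]]]'| grep -E 'tcp_pos|force'
python3 -m pendant '[[[2.4,-1,-0.3,0,0,0,0],[2.4,-2,-0.6,0,0,0,0],[2.4,-3,-0.9,0,0,0,0],[2.4,-3.6,-1.05,0,0,0,0],[2.4,-3.6,-1.05,0,0,0,0]]]'| grep -E 'tcp_pos|force'
python3 look.py 7
```

```text
tcp_pos: [0.5701, 0.0909, -0.0144]
force: [0.2, 1.2, 1.3]
tcp_pos: [0.5525, 0.0572, -0.0146]
force: [0.1, -0.0, 0.4]
7.8833 2.396348275846951 [ 0.75807947 55.80540185] -0.014561578795034343 [ 0.14356523 -0.03792776  0.41344409]
side [213, 159, 68, 29, 225] [-49.3 198.2]
side [334, 165, 34, 35, 110] [116.9  66. ]
side [255, 190, 25, 34, 505] [-56.8  92.1]
side [299, 208, 21, 18, 277] [-2.  27.2]
scene [345, 175, 85, 77, 238] [-31.7 180.9]
scene [296, 180, 26, 4, 56] [-117.4   28.5]
scene [346, 194, 20, 15, 227] [-36.3 110.9]
scene [306, 208, 21, 17, 264] [ 2.8 28.4]
```

```bash
python3 -m pendant '[[[1.2,0,0,-0.2,0,0,0],[1.2,0,0,-0.2,0,0,0],[1.2,-0.6,-0.05,-0.2,0,0,0],[1.2,-1.4,-0.05,-0.2,0,0,0],[1.2,-2.2,-0.05,-0.2,0,0,0]]]'| grep -E 'tcp_pos|force|gap'
python3 -m pendant '[[[1.2,-0.8,0,0,0,0,0],[1.2,-1.6,0,0,0,0,0],[1.2,-2.4,0,0,0,0,0],[1.2,-2.4,0,0,0,0,0]]]'| grep -E 'tcp_pos|force'
python3 look.py 8
```

```text
tcp_pos: [0.5489, 0.0368, -0.0124]
force: [-1.5, 0.3, 0.9]
finger_gap: 0.146
tcp_pos: [0.5438, 0.0118, -0.0125]
force: [0.1, -0.2, -0.4]
8.7333 1.1605835465481746 [0.86035099 9.58109304] -0.012480559690850802 [ 0.08818726 -0.21827425 -0.40483174]
side [213, 154, 80, 34, 259] [-36.9 198.2]
side [348, 180, 20, 20, 58] [116.6  38.4]
side [255, 190, 26, 34, 511] [-56.4  92.4]
side [314, 225, 21, 19, 292] [ -1.7 -21.7]
scene [318, 175, 112, 77, 303] [-48.  160.8]
scene [327, 187, 39, 22, 430] [-50.2  95.5]
scene [279, 211, 22, 12, 211] [ -2.4 -20. ]
```

```bash
python3 -m pendant '[[[1.2,-0.8,-0.1,0,0,0,0],[1.2,-1.6,-0.1,0,0,0,0],[1.2,-2.4,-0.1,0,0,0,0],[1.2,-2.4,-0.1,0,0,0,0]]]'| grep -E 'tcp_pos|force'
python3 look.py 9
```

```text
tcp_pos: [0.5382, -0.0112, -0.0125]
force: [-0.1, -0.8, 0.2]
9.1667 1.1965178222008706 [ -0.22359175 -14.10332937] -0.012541316581052765 [-0.11574261 -0.83655359  0.17232128]
side [213, 151, 88, 37, 280] [-29.2 198.2]
side [356, 188, 12, 12, 34] [116.7  25.2]
side [255, 190, 25, 34, 513] [-56.5  92.3]
side [320, 233, 23, 20, 308] [ -2.7 -45.5]
scene [304, 175, 126, 77, 333] [-55.  149.5]
scene [327, 187, 39, 21, 432] [-50.4  95.5]
scene [266, 211, 22, 14, 215] [ -2.5 -44. ]
```

Washer A is in the slot at (-2.5,-45). Now B.

```bash
python3 -m pendant '[[[1.2,1.5,0,0,0,0,0],[1.2,2.5,0,-3,0,0,0],[1.8,6,-1,-5,0,0,0],[1.8,10,-2.2,-5,0,0,0],[1.8,13.6,-3.3,-5,0,0,0]]]'| grep -E 'tcp_pos|force'
python3 -m pendant '[[[1.8,3.0,-0.5,0,0,0,0],[1.8,3.0,-0.5,2.5,0,0,0],[1.8,3.0,-0.5,4.9,0,0,0],[1.8,3.0,-0.5,4.9,0,0,0]]]'| grep -E 'tcp_pos|force|gap'
python3 look.py 10
```

```text
tcp_pos: [0.5333, 0.1318, 0.0391]
force: [-0.3, 0.2, -0.2]
tcp_pos: [0.5297, 0.1605, -0.0151]
force: [-1.8, -1.8, -0.3]
finger_gap: 0.21
10.0167 1.7807832091388676 [-41.40178101 152.77649074] -0.015092548076038784 [-1.82895052 -1.76677101 -0.31069135]
side [279, 145, 89, 55, 283] [102.4 134.2]
side [213, 176, 27, 12, 89] [-94.6 198.4]
side [255, 190, 25, 34, 516] [-56.4  92.4]
side [320, 233, 22, 20, 309] [ -2.6 -45.5]
scene [296, 176, 74, 8, 171] [-117.8   82.8]
scene [327, 187, 39, 22, 435] [-50.3  95.6]
scene [392, 187, 38, 65, 113] [ 42.3 198.8]
scene [266, 211, 22, 13, 221] [ -3.6 -44.2]
```

```bash
python3 -m pendant '[[[1.8,-1.2,0.35,0,0,0,0],[1.8,-2.2,0.7,0,0,0,0],[1.8,-3.2,1.15,0,0,0,0],[1.8,-4.2,1.6,0,0,0,0],[1.8,-5.2,2.05,0,0,0,0]]]'| grep -E 'tcp_pos|force'
python3 look.py 11
```

```text
tcp_pos: [0.5446, 0.1043, -0.0102]
force: [-1.4, 3.9, 7.5]
10.5333 1.7845721004099777 [-16.01082463 100.5024143 ] -0.010175083908446965 [-1.3753449   3.93857786  7.54203747]
side [311, 145, 57, 55, 196] [116.9 107. ]
side [213, 172, 37, 16, 124] [-83.3 198.4]
side [255, 194, 30, 30, 450] [-57.2  84.2]
side [320, 233, 22, 20, 310] [ -2.7 -45.5]
scene [367, 175, 63, 77, 182] [ -8.4 193.9]
scene [296, 178, 49, 6, 112] [-117.6   54.8]
scene [326, 187, 22, 23, 278] [-56.4  79.9]
scene [266, 211, 22, 13, 220] [ -3.7 -44.2]
```

The z rose and there is 7.5 N upward, so a tip may have ridden onto B. Lift and look.

```bash
python3 -m pendant '[[[1.8,0,0,-3,0,0,0],[1.8,3,0,-6,0,0,0],[1.8,7,0,-9,0,0,0],[1.8,7,0,-9,0,0,0]]]'| grep -E 'tcp_pos|force'
python3 look.py 12
python3 - <<'E'
import cv2
a=cv2.imread('pics/side12.png')[140:270,210:370];b=cv2.imread('pics/scene12.png')[160:290,250:410]
cv2.imwrite('pics/c12.png',cv2.resize(cv2.hconcat([a,b]),None,fx=2.5,fy=2.5,interpolation=cv2.INTER_CUBIC))
E
```

```text
tcp_pos: [0.5611, 0.177, 0.0834]
force: [1.0, -0.2, 0.7]
10.9667 1.7886676564673598 [-13.72154042 174.97967   ] 0.08342329319424477 [ 0.98355295 -0.23464846  0.66341604]
side [213, 145, 155, 55, 508] [ 34.4 162.7]
side [255, 193, 30, 31, 518] [-54.4  86.1]
side [320, 233, 22, 20, 309] [ -2.6 -45.5]
scene [296, 175, 134, 77, 353] [-57.7 142.7]
scene [326, 187, 34, 23, 437] [-48.4  88.8]
scene [266, 211, 22, 13, 220] [ -3.7 -44.2]
```

View pics/c12.png

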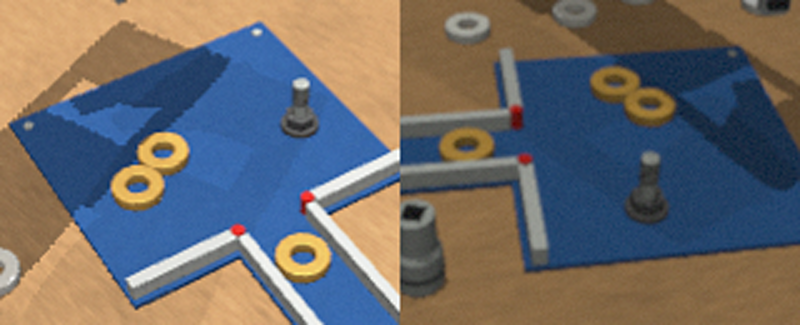

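B at side (275,200), C at (265,213), touching each other, lying flat. The bolt and A haven't moved.

```bash
python3 - <<'E'
from h import *
for k,s,c in[('B',(275.2,200),(350,201.2)),('C',(264.8,213.2),(335.6,192.4))]:
    a,b=at('side',*s,.014),at('scene',*c,.014);print(k,w2b(a)*1e3,w2b(b)*1e3)
E
python3 -m pendant '[[[2.8,-2,-2,0,0,0,0],[2.8,-3.5,-2.3,3,0,0,0],[2.8,-3.2,-2.3,6,0,0,0],[2.8,-3.2,-2.3,6,0,0,0],[2.8,-3.2,-2.3,6,0,0,0]]]'| grep -E 'tcp_pos|force|gap'; python3 -c "
from h import *
print(w2b(monitor.read_state()['tcp_pos'][:2])*1e3)"
```

```text
B [-35.98907787  96.47406304] [-31.88179032  99.34817895]
C [-69.19570014  76.56735973] [-64.99781591  77.30364172]
tcp_pos: [0.5259, 0.1452, 0.0166]
force: [0.5, 0.1, -0.1]
finger_gap: 0.33
[-42.15875985 137.08474716]
```

```bash
python3 -m pendant '[[[2.8,0,0,2,0,0,0],[2.8,0,0,3.3,0,0,0],[2.8,0,0,3.3,0,0,0]]]'| grep -E 'tcp_pos|force'
python3 -m pendant '[[[2.8,-0.8,0.62,0,0,0,0],[2.8,-1.6,1.24,0,0,0,0],[2.8,-2.2,1.7,0,0,0,0],[2.8,-2.2,1.7,0,0,0,0]]]'| grep -E 'tcp_pos|force'
python3 look.py 13
```

```text
tcp_pos: [0.5273, 0.1464, -0.0155]
force: [0.1, -0.6, 0.2]
tcp_pos: [0.5425, 0.1208, -0.0133]
force: [0.4, 0.2, 0.7]
12.0667 2.7875473254623664 [-21.25431616 116.24421879] -0.013267268541601367 [0.41928351 0.20440474 0.65985778]
side [306, 145, 62, 55, 209] [116.1 112.4]
side [213, 173, 33, 15, 112] [-87.2 198.4]
side [255, 195, 37, 29, 524] [-50.6  80.7]
side [320, 233, 22, 20, 311] [ -2.7 -45.4]
scene [380, 175, 50, 77, 154] [ 10.1 197.9]
scene [296, 177, 57, 7, 124] [-117.7   62.6]
scene [326, 187, 29, 26, 435] [-43.5  82.6]
scene [266, 211, 22, 13, 223] [ -3.6 -44.1]
```

```bash
python3 -m pendant '[[[2.8,-0.4,0.3,0.2,0,0,0],[2.8,-1.2,0.85,0.2,0,0,0],[2.8,-2,1.4,0.2,0,0,0],[2.8,-2.8,1.9,0.2,0,0,0],[2.8,-2.8,1.9,0.2,0,0,0]]]'| grep -E 'tcp_pos|force'
python3 look.py 14
```

```text
tcp_pos: [0.5548, 0.0894, -0.0164]
force: [-0.1, 0.1, -0.9]
12.5833 2.7719423431442194 [-3.17798632 87.79471134] -0.01644813727373509 [-0.05877892  0.09609386 -0.86793553]
side [323, 154, 45, 46, 154] [117.   87.2]
side [213, 164, 54, 24, 165] [-68.7 198.6]
side [287, 201, 20, 18, 264] [-12.6  55.6]
side [255, 206, 21, 18, 270] [-70.1  75.8]
side [320, 233, 22, 20, 309] [ -2.6 -45.5]
scene [363, 175, 67, 77, 197] [-14.8 191.5]
scene [296, 179, 42, 5, 91] [-117.6   45.6]
scene [326, 187, 15, 14, 167] [-65.7  73.7]
scene [320, 204, 21, 16, 253] [-8.3 57.1]
scene [266, 211, 22, 13, 220] [ -3.5 -44.1]
```

```bash
python3 -m pendant '[[[2.4,-0.3,-0.5,0,0,0,0],[2.4,-1.1,-0.3,0,0,0,0],[2.4,-1.9,0,0,0,0,0],[2.4,-2.9,0.3,0,0,0,0],[2.4,-2.9,0.3,0,0,0,0]]]'| grep -E 'tcp_pos|force'
python3 look.py 15
```

```text
tcp_pos: [0.5515, 0.0603, -0.0164]
force: [-0.1, -0.2, -0.3]
13.1 2.393878622619244 [-0.8563722  58.59435454] -0.016377713081896443 [-0.14205372 -0.17452127 -0.26973312]
side [213, 160, 66, 28, 220] [-51.1 198.2]
side [333, 164, 35, 36, 115] [116.9  68.4]
side [255, 206, 21, 18, 270] [-70.1  75.8]
side [298, 208, 21, 18, 276] [-3.4 28.9]
side [320, 233, 22, 20, 308] [ -2.6 -45.4]
scene [347, 175, 83, 77, 236] [-31.3 181.9]
scene [296, 180, 27, 3, 54] [-117.7   30.6]
scene [307, 208, 21, 16, 261] [ 1.  30.2]
scene [266, 211, 22, 13, 220] [ -3.5 -44.1]
```

```bash
python3 -m pendant '[[[1.2,0,0.05,-0.3,0,0,0],[1.2,0,0.05,-0.3,0,0,0],[1.2,-0.6,0.1,-0.3,0,0,0],[1.2,-1.4,0.1,-0.3,0,0,0],[1.2,-2.2,0.1,-0.3,0,0,0]]]'| grep -E 'tcp_pos|force|gap'
python3 -m pendant '[[[1.2,-0.8,0,0,0,0,0],[1.2,-1.6,0,0,0,0,0],[1.2,-2.4,0,0,0,0,0],[1.2,-3.2,0,0,0,0,0],[1.2,-3.2,0,0,0,0,0]]]'| grep -E 'tcp_pos|force'
python3 look.py 16
```

```text
tcp_pos: [0.5479, 0.0399, -0.0134]
force: [-0.4, 1.2, 0.9]
finger_gap: 0.146
tcp_pos: [0.5413, 0.0073, -0.0135]
force: [-0.2, 0.6, 0.5]
14.0333 1.202766402784135 [-0.71334113  4.65450787] -0.013523614747495326 [-0.19336757  0.56367896  0.4609025 ]
side [213, 154, 81, 34, 261] [-36.4 198.2]
side [350, 181, 18, 19, 53] [116.7  35.7]
side [255, 206, 21, 18, 268] [-70.3  75.8]
side [314, 227, 36, 34, 612] [ -1.8 -48. ]
scene [315, 175, 115, 77, 310] [-50.9 158.7]
scene [326, 187, 20, 14, 207] [-65.2  77.3]
scene [254, 211, 44, 15, 440] [ -2.3 -46. ]
```

```bash
python3 -m pendant '[[[1.2,-0.7,0,0,0,0,0],[1.2,-1.4,0,0,0,0,0],[1.2,-2,0,0,0,0,0],[1.2,-2,0,0,0,0,0]]]'| grep -E 'tcp_pos|force'
python3 look.py 17
```

```text
tcp_pos: [0.5377, -0.0118, -0.0135]
force: [-0.2, 0.4, 0.1]
14.4667 1.1712404683109099 [ -0.61315977 -14.75921646] -0.013526264742527619 [-0.20925745  0.37347772  0.12659809]
side [213, 151, 87, 37, 279] [-29.7 198.2]
side [356, 188, 12, 12, 34] [116.7  25.2]
side [255, 206, 21, 18, 271] [-70.2  75.9]
side [320, 234, 38, 34, 628] [ -0.1 -66.3]
scene [303, 175, 127, 77, 338] [-55.1 148.7]
scene [326, 187, 20, 14, 208] [-65.5  77.3]
scene [244, 211, 43, 16, 418] [ -2.  -63.5]
```

A and B are in. Now washer C: back out, lift, and turn the fork towards the gate.

```bash
python3 -m pendant '[[[1.2,1.5,0,0,0,0,0],[1.2,2.5,0,-3,0,0,0],[2.4,5.5,-2.5,-6,0,0,-0.12],[2.4,8.5,-5.5,-6,0,0,-0.24],[2.4,11.5,-8,-6,0,0,-0.36]]]'| grep -E 'tcp_pos|force'
python3 -m pendant '[[[2.6,0,0,0,0,0,-0.12],[2.6,0,0,0,0,0,-0.25],[2.6,0,0,0,0,0,-0.25]]]'| grep -E 'tcp_pos|rot'
cat > go.py <<'E'
import sys
from h import *
s=monitor.read_state();R=np.array(s['ee_rot']);p=np.array(s['tcp_pos'])
x,y,z=map(float,sys.argv[1:4])
d=np.array([*b2w([x/1e3,y/1e3]),z/1e3])-p
b=json.load(open('board.json'))
print('t',s['t'],'at',w2b(p[:2])*1e3,p[2]*1e3,'need cm',(R.T@d*100).round(2),'tool -x in board deg from -y',np.degrees(np.arctan2(*((R2(b[2]).T@-R[:2,0])*[1,-1]))))
E
python3 go.py -92 111 -16
```

```text
tcp_pos: [0.4844, 0.1147, 0.0483]
force: [0.6, 0.9, -0.5]
tcp_pos: [0.4833, 0.1147, 0.0467]
ee_rot: [[-0.41, 0.912, 0.001], [0.912, 0.41, 0.0], [-0.0, 0.001, -1.0]]
t 15.2333 at [-78.19415831  99.00470614] 46.730259939775195 need cm [ 1.78 -0.44  6.27] tool -x in board deg from -y 35.208903608644476
```

```bash
python3 -m pendant '[[[2.6,1.8,-0.45,0,0,0,0],[2.6,1.8,-0.45,3,0,0,0],[2.6,1.8,-0.45,6.2,0,0,0],[2.6,1.8,-0.45,6.2,0,0,0],[2.6,1.8,-0.45,6.2,0,0,0]]]'| grep -E 'tcp_pos|force'
python3 -m pendant '[[[2.6,-0.8,0,0,0,0,0],[2.6,-1.5,0.1,0,0,0,0],[2.6,-2.3,0.45,0,0,0,0],[2.6,-3.1,0.8,0,0,0,0],[2.6,-3.1,0.8,0,0,0,0]]]'| grep -E 'tcp_pos|force'
python3 look.py 18; python3 go.py 0 35 -16
```

```text
tcp_pos: [0.4714, 0.1279, -0.0163]
force: [0.8, 0.1, -0.1]
tcp_pos: [0.4947, 0.1021, -0.0146]
force: [-1.0, 0.2, 0.5]
16.0667 2.5923818403256123 [-64.57400475  88.85269573] -0.014576232770403333 [-1.04661525  0.23893893  0.52474002]
side [280, 145, 88, 55, 281] [102.8 133.8]
side [213, 173, 31, 15, 107] [-88.8 198.5]
side [266, 206, 21, 18, 272] [-51.6  65.3]
side [320, 234, 38, 34, 624] [ -0.2 -66.4]
scene [366, 175, 64, 77, 189] [-11.9 192.6]
scene [296, 179, 35, 5, 77] [-117.6   38. ]
scene [322, 192, 20, 15, 227] [-46.7  66.7]
scene [244, 211, 43, 16, 423] [ -2.4 -63.1]
t 16.1667 at [-66.57331423  89.09528849] -15.147976923697827 need cm [-8.24  2.37  0.09] tool -x in board deg from -y 34.881458562373794
```

```bash
python3 -m pendant '[[[2.6,-0.8,0.3,0.1,0,0,0],[2.6,-1.7,0.6,0.1,0,0,0],[2.6,-2.6,0.95,0.1,0,0,0],[2.6,-3.5,1.3,0.1,0,0,0],[2.6,-4.4,1.6,0.1,0,0,0]]]'| grep -E 'tcp_pos|force'
python3 -m pendant '[[[2.6,-0.6,0.25,0,0,0,0],[2.6,-1.2,0.45,0,0,0,0],[2.6,-1.2,0.45,0,0,0,0]]]'| grep -E 'tcp_pos|force'
python3 look.py 19; python3 go.py 0 75 50
```

```text
tcp_pos: [0.5256, 0.0687, -0.0166]
force: [-0.7, 1.5, 1.1]
tcp_pos: [0.5348, 0.0595, -0.0165]
force: [0.3, -0.2, -0.0]
16.8333 2.6120374384950713 [-17.06123342  54.62987945] -0.0165218024272109 [ 0.32154242 -0.22802112 -0.04503295]
side [314, 145, 54, 55, 191] [117.  104.7]
side [213, 163, 59, 25, 196] [-59.3 198.3]
side [297, 207, 21, 18, 277] [-3.9 31.8]
side [320, 234, 38, 34, 624] [ -0.2 -66.4]
scene [362, 175, 68, 77, 196] [-15.3 191.1]
scene [296, 181, 13, 3, 26] [-117.7   15.8]
scene [308, 207, 21, 17, 261] [ 0.7 32.6]
scene [244, 211, 43, 15, 425] [ -2.3 -63.2]
t 16.9333 at [-18.4045761   55.09551806] -16.619212279728977 need cm [ 0.58  2.65 -6.66] tool -x in board deg from -y 34.93269788210009
```

```bash
python3 -m pendant '[[[2.4,1.2,0,0,0,0,0],[2.4,1.5,0.3,-3.5,0,0,0.12],[2.4,0.6,2.6,-5,0,0,0.24],[2.4,0.6,2.6,-5,0,0,0.36],[2.4,0.6,2.6,-5,0,0,0.48]]]'| grep -E 'tcp_pos|force'
python3 -m pendant '[[[2.4,0,0,0,0,0,0.12],[2.4,0,0,0,0,0,0.13],[2.4,0,0,0,0,0,0.13]]]'| grep -E 'tcp_pos'
python3 go.py -1 75 -16.5
```

```text
tcp_pos: [0.5562, 0.0779, 0.035]
force: [-0.6, -0.4, -0.8]
tcp_pos: [0.5542, 0.0773, 0.0334]
t 17.6 at [-1.47733926 75.80908299] 33.39945164270505 need cm [-0.08  0.05  4.99] tool -x in board deg from -y 0.2025489921229126
```

```bash
python3 -m pendant '[[[2.4,0,0,3,0,0,0],[2.4,0,0,5,0,0,0],[2.4,0,0,5,0,0,0]]]'| grep -E 'tcp_pos|force'
python3 -m pendant '[[[2.4,-1,0.05,0,0,0,0],[2.4,-1.8,0.05,0,0,0,0],[2.4,-1.8,0.05,0,0,0,0],[1.2,-1.8,0.05,-0.3,0,0,0],[1.2,-1.8,0.05,-0.3,0,0,0]]]'| grep -E 'tcp_pos|force'
python3 look.py 20; python3 go.py 0 -15 -13.5
```

```text
tcp_pos: [0.5531, 0.0767, -0.019]
force: [-0.8, 0.9, 0.6]
tcp_pos: [0.5527, 0.0584, -0.0122]
force: [0.6, -0.2, -0.2]
18.2667 1.1831363970870266 [ 0.69408515 57.00796607] -0.01221272352329901 [ 0.57941987 -0.19116594 -0.22730255]
side [213, 159, 67, 29, 222] [-50.3 198.3]
side [333, 164, 35, 36, 115] [116.9  68.4]
side [299, 209, 22, 18, 276] [-3.4 25.1]
side [320, 234, 38, 34, 623] [ -0.2 -66.4]
scene [345, 175, 85, 77, 234] [-32.  180.6]
scene [296, 180, 27, 4, 56] [-117.6   29.7]
scene [305, 208, 21, 17, 258] [ 1.5 26.2]
scene [244, 211, 43, 16, 424] [ -2.2 -63.3]
t 18.3667 at [ 0.36072548 57.22214419] -12.774503175826514 need cm [-7.22 -0.04  0.07] tool -x in board deg from -y 0.008647190523558043
```

```bash
python3 -m pendant '[[[1.2,-0.8,-0.05,0.05,0,0,0],[1.2,-1.6,-0.05,0.05,0,0,0],[1.2,-2.4,-0.05,0.05,0,0,0],[1.2,-3.2,-0.05,0.05,0,0,0],[1.2,-4,-0.05,0.05,0,0,0]]]'| grep -E 'tcp_pos|force|gap'
python3 -m pendant '[[[1.2,-0.8,0,0,0,0,0],[1.2,-1.6,0,0,0,0,0],[1.2,-2.4,0,0,0,0,0],[1.2,-3.2,0,0,0,0,0],[1.2,-3.2,0,0,0,0,0]]]'| grep -E 'tcp_pos|force'
python3 look.py 21;python3 go.py 0 -15 -13.5
```

```text
tcp_pos: [0.5436, 0.0186, -0.014]
force: [0.4, 2.4, 0.2]
finger_gap: 0.142
tcp_pos: [0.5372, -0.0135, -0.0141]
force: [-0.2, 0.3, 0.7]
19.2 1.1912471402113138 [ -0.84098359 -16.56361974] -0.014115143010868345 [-0.24930817  0.28122355  0.69389169]
side [213, 151, 88, 37, 282] [-28.5 198.1]
side [357, 189, 11, 11, 31] [116.7  23.6]
side [321, 235, 52, 50, 970] [ -0.7 -90.9]
scene [302, 175, 128, 77, 336] [-55.6 148.5]
scene [219, 211, 67, 18, 654] [ -2.2 -86.6]
t 19.3 at [ -0.69511213 -15.47934494] -14.108434973111914 need cm [ 0.05  0.07 -0.06] tool -x in board deg from -y -0.030969846520948315
```

All three are in. Withdraw and check.

```bash
python3 -m pendant '[[[1.2,1.5,0,0,0,0,0],[1.2,3,0,-1,0,0,0],[1.2,5,0,-5,0,0,0],[1.2,8,0,-9,0,0,0],[1.2,11,0,-13,0,0,0]]]'| grep -E 'tcp_pos|force'
python3 -m pendant '[[[1.2,3,0,-3,0,0,0],[1.2,3,0,-3,0,0,0],[1.2,3,0,-3,0,0,0]]]'| grep -E 'tcp_pos'
python3 look.py 22
python3 - <<'E'
import cv2
a=cv2.imread('pics/side22.png')[140:320,210:410];b=cv2.imread('pics/scene22.png')[150:290,190:390]
b=cv2.copyMakeBorder(b,0,40,0,0,cv2.BORDER_CONSTANT)
cv2.imwrite('pics/c22.png',cv2.resize(cv2.hconcat([a,b]),None,fx=2,fy=2,interpolation=cv2.INTER_CUBIC))
E
```

```text
tcp_pos: [0.5561, 0.0854, 0.1014]
force: [0.9, 1.1, 0.4]
tcp_pos: [0.5634, 0.1157, 0.1321]
19.9667 1.1899582163490272 [  0.2315126  115.27378571] 0.13206762185612075 [-0.6342349  -0.46320341 -0.39778912]
side [213, 145, 155, 55, 507] [ 34.7 162.6]
side [321, 235, 52, 50, 971] [ -0.7 -90.8]
scene [296, 175, 134, 77, 349] [-58.8 142.8]
scene [219, 211, 67, 18, 659] [ -2.5 -86.4]
```

View pics/c22.png

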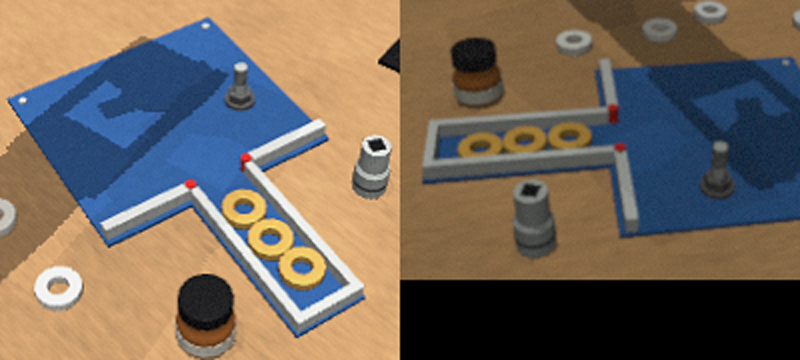

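The side crop shows the three washers flat in the slot at (244,208), (271,238), (302,267), all past the posts. The bolt (240,88), socket and jar are where they were.

```bash
python3 -c "
from bench import ticket
print(ticket.job_done())"
```

```text
the job is handed in; nothing more can be done
None
```

All three brass washers are lying flat in a row inside the slot, and I handed the job in at about 20 s of the 69 s allowed.

**Final check:** both cameras put the washers at about y = -46, -87 and -127 mm. The rear edge of the last one in is about 26 mm past the gate mouth. The bolt, socket and jar look unmoved in the pictures. The robot was clear of everything, and the highest force printed at the end of a move was about 8.5 N.

**What disagreed or went wrong:**
- **Fingertip height:** the real fingertips sit about 20 mm higher than the reported TCP and nose length imply. My first two passes rode over washer A without moving it. I then lowered in steps, checking force and pictures, until the tips pushed properly.
- **Washer B:** on my first try a fingertip climbed onto B and pushed it against C. I lifted off, measured again, and pushed it from another angle. No washer was gripped or lifted.
- **Camera agreement:** the side and scene cameras differed by about 2–5 mm, so positions are good to only a few millimetres.

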